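# Stand the leaning carton back up

### The arm

A 6-joint arm with a two-finger parallel gripper is mounted at the origin on a cart in front of the work surface, level with it; the furniture and walls round the work are solid. World frame = base frame: x ahead of the robot, y to its left, z up, the work surface at z = 0. Lengths are in m, angles in rad, forces in N, time in s.
With the tool pointing down it reaches from about 0.3 to 1 m from the base axis. Payload 5.1 kg.
Tool frame: the origin (TCP) lies on the centre line of the jaws, within the pads' length; the fingertips stand tip_reach ahead of it and the grasp point (between the pads) lies 8 mm behind it (tip_reach is the distance from the TCP to the fingertips, in m); z points along the fingers, y is the line along which they close (so a half turn about z gives the same grasp; the last joint's range is limited). The gripper opens to 95 mm and grips with 3 to 60 N. Pads are 20 mm wide; open, the fingers measure 119 mm over their backs; the gripper's body (75 mm by 180 mm) begins 59 mm behind the grasp point.
Start: joints at [1.029, 0.124, 1.65, -0, 1.367, -0.083], TCP at [0.288, 0.583, 0.226] pointing down, gripper open.
Joint ranges: [-2.61, 2.61], [-1.02, 2.33], [0.03, 2.71], [-1.35, 4.49], [0.32, 2.68], [-2.91, 2.91]. Speed limits (rad/s): [2.57, 2.57, 3.14, 3.14, 3.14, 3.14].

### API

Orientations are given as a 3x3 rotation matrix whose columns are the frame's x, y, z axes.
In Python, from cell import move_pose, movel, move_joints, gripper_to, hold, solve_ik, get_state, snapshot, camera_model, PlanningError, close_job, tip_reach gives the robot as it stands. Calls block until the motion is done:
- move_pose(position, orientation): joint-space move of the TCP to a pose.
- movel(position, rotation=None, vel=0.15, force_limit=None): straight line of the TCP; rotation=None keeps the orientation; vel is the mean speed in m/s. With force_limit (N) it stops when the force on the tool has changed by that much, and returns True; else False.
- move_joints(angles): joint-space move.
- gripper_to(opening, newtons=None): finger opening in m; newtons is the grip in N (None keeps the last); returns when the fingers have stopped.
- hold(seconds).
- solve_ik(position, orientation): joint angles nearest the present ones, or None.
- get_state(): the state.
- snapshot(name): name is "side" or "top"; returns (picture, depth): 480x640x3 uint8, red, green, blue; 480x640 float32, m along the optical axis (not along the pixel's ray), 0 where there is no reading.
- camera_model(name): a dict with "mtx" (3x3 intrinsics, pixels), "dist_coeffs" ([k1, k2, p1, p2, k3] as OpenCV has them; the pictures are not rectified), "rvec" (rotation vector, rad) and "tvec" (3), from world to camera coordinates, as OpenCV has them. Camera axes: x right, y down, z forward; pixel columns grow to the right and rows downward; lengths in m; the calibration is good to about 2 mm. A picture is of the moment at which its call begins. camera_model takes no time and is no camera call.
A pose or a line that the arm cannot do raises PlanningError and nothing moves.
- close_job(): hands the job in; it is judged then, once.
The state is a dict: "t": time; "qpos": joint angles; "qd": joint speeds; "tau": joint torques, N m; "eef_pos": TCP position; "ee_rot": TCP orientation; "wrist_force": force on the tool from outside, world axes, zero at the start; "ft_torque": the same for the moment, N m; "grip_width": finger opening in m; "grasp_force": force on a finger pad.
Only numpy, scipy, OpenCV 4.12 (cv2) and the standard library are available. Lean on these libraries where they do the work, as an engineer would, in place of code of your own. Each camera call takes 0.05 s, during which the arm holds its last target. There are 200 camera calls.

### The job

The white carton of face masks has keeled over and leans against the white pot. Push its raised top edge back with the fingertips until the carton stands upright on its base again, where its lower edge now rests. Do not lift or carry it, do not shove it along the bench or tip it over the other way, and leave the pot, the amber bottle and the two small vials where they stand.

Things in the scene. Friction and masses are not known exactly. Their poses are not given: they have to be found in the camera images.
- carton: Loose open carton of face masks, white, red band on its front, about 0.16 kg: a rigid box 91 mm thick (x), 142 mm wide (y), 190 mm high (z); a card flap rises 45 mm more above its front (-x) edge. Origin: centre of underside. It leans about 35 degrees to its +x side, plain back face on the pot rim, pivoting on that face's lower edge; pushed to under 25 degrees it drops onto its base by itself.
- carton_foot (a point): Middle of the carton's lower back edge (the edge on which it stands while leaning; 45 mm towards +x from the carton's origin).
- carton_edge (a point): Middle of the carton's upper back edge (190 mm along the carton's z from carton_foot; the edge is 142 mm long along the carton's y). While the carton leans this edge hangs over the pot, about 155 mm above the bench. The hood's solid side walls stand at about y = -0.29 and +0.51 m, and a bar crosses its open front at x = 0.61 m, 0.47 m up: reach in from the front.
- pot: White round screw pot with a flat lid, 104 mm in diameter and 104 mm high, 0.42 kg, loose. Origin: centre of its underside. The carton leans on its rim.
- amber_bottle: Bystander: loose amber glass bottle with a grey stopper, 66 mm in diameter, 146 mm high, beside the pot on its side away from the robot. Origin: centre of its underside.
- blue_vial: Bystander: loose small white vial with a blue cap, 30 mm in diameter, 58 mm high, beside the pot on its side away from the carton. Origin: centre of its underside.
- clear_vial: Bystander: loose small clear vial with a grey cap, 27 mm in diameter, 52 mm high, beyond the end of the carton that is farther from the robot, about 30 to 45 mm clear of it. Origin: centre of its underside.
There are look-alikes about, which are no part of the job. Leave any green or pink look-alike of the pot alone.

How it is judged:
On the way, in this order (a step that is already met when the one before it is completed fails the run):
1. the fingers push on the carton while it still leans (contact force between the fingers and carton above 0.05 N and angle between carton's own z axis and vertical above 0.25 rad).
2. the carton stands upright (angle between carton's own z axis and vertical below 0.07 rad), for 0.2 s.
At the end, for the whole second after the job is handed in: The carton stands upright (within 3 degrees) and at rest on its base on the bench, its lower back edge within 30 mm of where it rested at the start, and the pot stands within 20 mm of its place (angle between carton's own z axis and vertical below 0.05 rad and height (world z) of carton below 0.008 m and distance of carton_foot from where it was at the start of the episode below 0.03 m and linear speed of carton below 0.02 m/s and distance of pot from where it was at the start of the episode below 0.02 m and angle between pot's own z axis and vertical below 0.1 rad); the robot touches nothing.
It fails at once if the carton's lower back edge leaves the bench by more than 25 mm (lifted, carried, or tipped over the other way) (height (world z) of carton_foot above 0.025 m).
It fails at once if the carton falls flat (angle between carton's own z axis and vertical above 1 rad).
It fails at once if the pot is pushed away by more than 20 mm (distance of pot from where it was at the start of the episode above 0.02 m).
It fails at once if the amber bottle or a vial is moved by more than 20 mm or tipped (distance of any of amber_bottle, blue_vial, clear_vial from where it was at the start of the episode above 0.02 m or angle between any of amber_bottle, blue_vial, clear_vial's own z axis and vertical above 0.3 rad).
It also fails if it takes over 40 s, if anything falls off the work surface, if the arm or the gripper's body presses on something with over 40 N, if the wrist force passes 120 N, or if a joint passes its speed limit or range.

## Working session

There is one attempt and no reset: what is moved stays moved. The work goes in short steps, each a Python script; the robot and the scene stay as the last script left them, time stands still between calls to the robot, and variables do not carry over. Pictures are saved under pics/ and viewed, at most 10 in all, crops included, and the job is handed in when it is done.

```bash
mkdir -p pics
cat > h.py <<'E'
import numpy as np,cv2
from cell import *
def pts(name,depth):
    m=camera_model(name);K=np.array(m["mtx"],float);R=cv2.Rodrigues(np.array(m["rvec"],float))[0];t=np.array(m["tvec"],float).ravel()
    v,u=np.mgrid[0:480,0:640]
    n=cv2.undistortPoints(np.stack([u,v],-1).reshape(-1,1,2).astype(float),K,np.array(m["dist_coeffs"],float)).reshape(480,640,2)
    c=np.dstack([n,np.ones((480,640))])*depth[...,None]
    w=(c-t)@R; w[depth==0]=np.nan
    return w
E
python3 - <<'E'
from h import *
for n in("side","top"):
    p,d=snapshot(n);cv2.imwrite(f"pics/{n}0.png",p[...,::-1]);np.save(f"{n}0.npy",pts(n,d))
    print(n,camera_model(n)["tvec"])
print(tip_reach,get_state()["t"])
E
```

```text
side [0.59332702 0.10340118 0.92773917]
top [0.20825752 0.59623545 1.12893468]
0.011 0.1
```

View pics/side0.png

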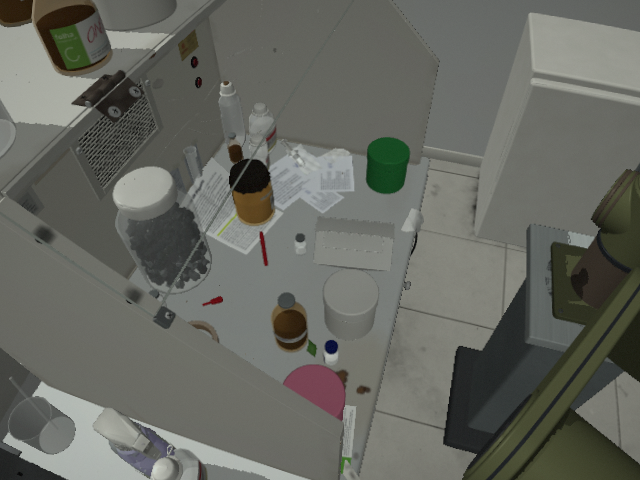

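View pics/top0.png

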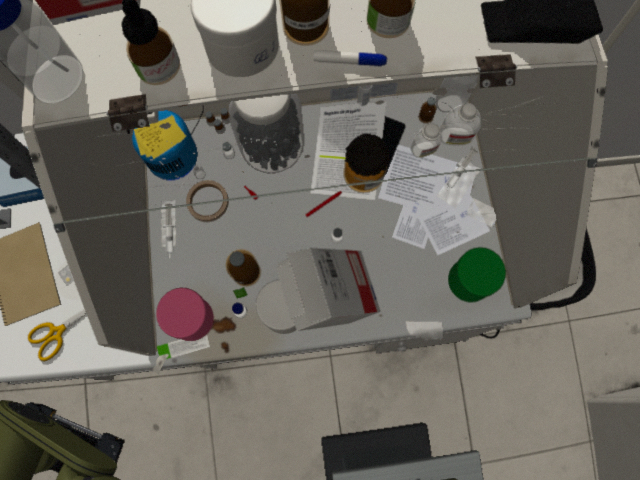

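Run:
```python
import numpy as np,cv2
w=np.load("top0.npy");s=np.load("side0.npy")
np.set_printoptions(precision=3,suppress=True)
def med(w,u,v): return np.nanmedian(w[v-1:v+2,u-1:u+2].reshape(-1,3),0)
for n,u,v in[("pot lid",275,305),("lid",265,300),("amber stopper",237,258),("blue",238,309),("clear",337,233),("pink",183,313),("green",480,270),("front band",362,280),("top?",305,290),("top?",325,270)]: print(n,u,v,med(w,u,v))
for n,u,v in[("lid",350,290),("amber",287,299),("blue",331,346),("clear",300,238),("back?",350,255),("flap?",355,230)]: print("side",n,u,v,med(s,u,v))
a=cv2.imread("pics/top0.png")[215:345,220:400];b=cv2.imread("pics/side0.png")[205:345,270:420]
a=cv2.resize(a,(540,390),interpolation=2);b=cv2.resize(b,(540*7//9-20,378),interpolation=2)[:, :400][:378]
c=np.zeros((600,800,3),np.uint8);c[:273,:378]=cv2.resize(a,(378,273));
a=cv2.imread("pics/top0.png")[225:345,220:390];b=cv2.imread("pics/side0.png")[205:365,260:420]
A=cv2.resize(a,None,fx=2.6,fy=2.6,interpolation=2);B=cv2.resize(b,None,fx=2.2,fy=2.2,interpolation=2)
c=np.zeros((max(A.shape[0],B.shape[0]),A.shape[1]+B.shape[1],3),np.uint8);c[:A.shape[0],:A.shape[1]]=A;c[:B.shape[0],A.shape[1]:]=B
cv2.imwrite("pics/crop0.png",c);print(c.shape)
# both clouds near carton above bench
for nm,q in(("top",w),("side",s)):
  for z0,z1 in((.11,.13),(.14,.16),(.17,.19),(.2,.22),(.225,.26)):
    P=q.reshape(-1,3);m=(P[:,2]>z0)&(P[:,2]<z1)&(P[:,0]>.4)&(P[:,0]<.8)&(P[:,1]>-.02)&(P[:,1]<.4);Q=P[m]
    if len(Q)>20: print(nm,z0,len(Q),np.percentile(Q,[2,50,98],axis=0)[:,:2].ravel())
```

```text
pot lid 275 305 [0.506 0.232 0.102]
lid 265 300 [0.519 0.251 0.103]
amber stopper 237 258 [0.603 0.293 0.145]
blue 238 309 [0.515 0.313 0.058]
clear 337 233 [0.653 0.084 0.053]
pink 183 313 [0.513 0.42  0.104]
green 480 270 [ 0.523 -0.196  0.103]
front band 362 280 [0.538 0.049 0.084]
top? 305 290 [0.51  0.167 0.213]
top? 325 270 [0.548 0.125 0.184]
side lid 350 290 [0.509 0.218 0.104]
side amber 287 299 [0.602 0.292 0.145]
side blue 331 346 [0.518 0.313 0.058]
side clear 300 238 [0.654 0.085 0.052]
side back? 350 255 [0.519 0.186 0.167]
side flap? 355 230 [0.516 0.168 0.216]
(352, 794, 3)
top 0.11 844 [ 0.453 -0.013  0.58   0.073  0.791  0.308]
top 0.14 886 [ 0.448 -0.012  0.553  0.101  0.792  0.304]
top 0.17 635 [0.451 0.105 0.512 0.12  0.59  0.177]
top 0.2 2660 [0.457 0.131 0.517 0.169 0.583 0.209]
side 0.11 484 [ 0.515 -0.009  0.617  0.281  0.797  0.313]
side 0.14 661 [ 0.451 -0.012  0.576  0.203  0.796  0.306]
side 0.17 579 [0.451 0.15  0.513 0.177 0.585 0.192]
side 0.2 2068 [0.458 0.133 0.517 0.176 0.583 0.208]
```

View pics/crop0.png

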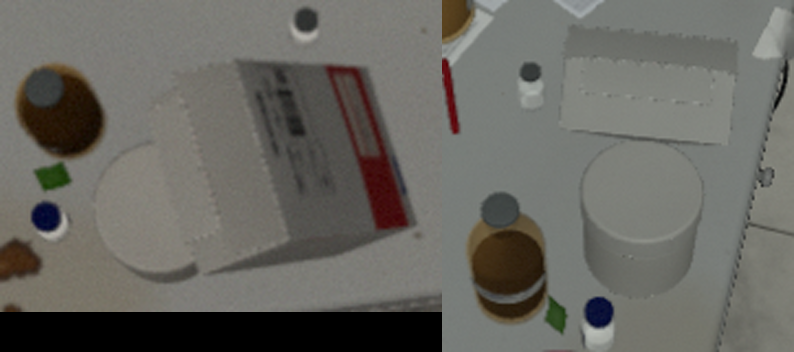

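Run:
```python
import numpy as np
for f in("top","side"):
  P=np.load(f+"0.npy").reshape(-1,3)
  for x0 in (.46,.52,.575):
    m=(abs(P[:,0]-x0)<.006)&(P[:,1]>0)&(P[:,1]<.26)&(P[:,2]>-.02)&(P[:,2]<.3);Q=P[m]
    print(f,x0," ".join(f"{Q[k,1].mean()*1000:.0f}:{np.percentile(Q[k,2],10)*1000:.0f}-{np.percentile(Q[k,2],90)*1000:.0f}" for b in range(0,260,8) for k in [(Q[:,1]*1000//8==b//8)] if k.sum()>2))
  m=(P[:,2]>.192)&(P[:,2]<.23)&(P[:,0]>.4)&(P[:,0]<.65)&(P[:,1]>.05)&(P[:,1]<.25);Q=P[m]
  for y0 in np.arange(.12,.22,.01):
    k=abs(Q[:,1]-y0)<.005
    if k.sum()>5:print("flap/top",round(y0,2),Q[k,0].min().round(3),Q[k,0].max().round(3),Q[k,2].mean().round(3))
```

```text
top 0.46 4:-3-2 12:-4-2 20:-4-1 28:-3-2 36:-4-2 44:-4-4 52:-3-2 60:-2-91 68:-2-113 76:-3-133 84:-2-143 92:-2-156 100:-1-168 108:-1-178 116:-0-189 124:2-200 132:-3-207 140:-1-209 148:0-211 156:-2-214 164:1-217 172:-3-219 180:-0-171 188:-2-165 196:-1-211 204:0-105 212:1-104 220:5-106 228:1-106 236:-1-103 244:-1-102 252:-2-80 258:-3--0
top 0.52 4:-4-2 12:-4-2 28:56-61 36:65-75 44:78-88 52:87-98 60:99-110 68:111-121 76:122-132 84:132-141 92:145-153 100:153-163 108:165-172 116:174-183 124:183-193 132:193-202 140:201-207 148:205-209 156:207-212 164:210-214 172:212-216 180:215-219 188:214-218 196:211-216 204:208-212 212:101-210 220:100-106 228:100-105 236:102-106 244:99-105 251:101-105 258:101-106
top 0.575 4:-5-2 12:-5-1 20:-4-2 25:-1-4 37:56-60 43:62-72 52:74-83 60:87-95 68:96-105 76:107-118 84:119-128 92:128-139 100:140-150 108:151-160 116:162-169 124:172-181 132:183-191 140:191-200 148:201-206 156:205-210 164:206-211 172:209-214 180:212-216 188:213-219 196:167-220 204:158-167 212:154-161 245:-4-1 252:-3-2 258:-5-1
flap/top 0.12 0.456 0.51 0.195
flap/top 0.13 0.454 0.567 0.2
flap/top 0.1
[... 519 characters left out ...]
04-205 140:206-208 148:209-210 156:211-213 164:212-215 172:103-217 181:104-219 188:104-217 196:104-214 203:103-212 212:102-105 220:102-106 228:102-105 236:102-105 244:103-104 252:102-105 258:103-106
side 0.575 102:-0-2 108:0-3 115:-1-2 123:-1-2 132:-0-1 141:1-205 148:206-208 156:208-211 165:188-213 172:2-215 181:2-216 188:2-217 196:1-171 204:0-165 211:-0-160 220:-1-2 229:-1-2 236:-1-2 244:-1-3 252:-1-2 258:-1-3
flap/top 0.13 0.455 0.521 0.206
flap/top 0.14 0.455 0.591 0.208
flap/top 0.15 0.453 0.592 0.21
flap/top 0.16 0.451 0.589 0.213
flap/top 0.17 0.451 0.588 0.216
flap/top 0.18 0.466 0.586 0.217
flap/top 0.19 0.464 0.584 0.215
flap/top 0.2 0.464 0.564 0.212
flap/top 0.21 0.512 0.563 0.211
```

```bash
cat >> h.py <<'E'
u=np.array([.988,.155,0]);u/=np.linalg.norm(u); n=np.array([-u[1],u[0],0]); Z=np.array([0,0,1.])
foot=np.array([.527,.103,0])-.012*u
def tool(a,s=1):
    d=-np.sin(a)*n-np.cos(a)*Z; y=s*u
    return np.column_stack([np.cross(y,d),y,d])
def tcp(th,a,gap=0,r=.178):
    d=tool(a)[:,2]; up=-np.cos(a)*n+np.sin(a)*Z
    c=foot+r*(np.sin(th)*n+np.cos(th)*Z)
    return c-.010*up-(tip_reach+gap)*d
E
python3 - <<'E'
from h import *
np.set_printoptions(precision=3,suppress=True)
for a in(30,45):
  for s in(1,-1):
    R=tool(np.radians(a),s)
    for th,g in((35,.1),(35,0),(15,0)):
        p=tcp(np.radians(th),np.radians(a),g);print(a,s,th,g,p,solve_ik(p,R))
    print("front",solve_ik([.34,.33,.32],R),solve_ik([.34,.40,.32],R))
E
```

```text
30 1 35 0.1 [0.489 0.265 0.237] [ 0.626  0.072  1.751 -0.462  1.574  0.529]
30 1 35 0 [0.497 0.216 0.15 ] [ 0.551  0.096  1.878 -0.487  1.407  0.535]
30 1 15 0 [0.506 0.161 0.176] [ 0.46   0.017  1.913 -0.505  1.405  0.439]
front [ 0.88  -0.09   1.772 -0.395  1.806  0.699] [ 0.952  0.042  1.642 -0.37   1.83   0.768]
30 -1 35 0.1 [0.489 0.265 0.237] [ 0.626  0.072  1.751 -0.462  1.574 -2.612]
30 -1 35 0 [0.497 0.216 0.15 ] [ 0.551  0.096  1.878 -0.487  1.407 -2.607]
30 -1 15 0 [0.506 0.161 0.176] [ 0.46   0.017  1.913 -0.505  1.405 -2.703]
front [ 0.88  -0.09   1.772 -0.395  1.806 -2.443] [ 0.952  0.042  1.642 -0.37   1.83  -2.373]
45 1 35 0.1 [0.486 0.287 0.217] [ 0.734  0.222  1.696 -0.639  1.694  0.654]
45 1 35 0 [0.497 0.217 0.147] [ 0.639  0.214  1.836 -0.677  1.537  0.666]
45 1 15 0 [0.506 0.161 0.173] [ 0.555  0.124  1.889 -0.711  1.517  0.585]
front [ 0.952  0.031  1.729 -0.56   1.943  0.741] [ 1.013  0.164  1.586 -0.53   1.983  0.791]
45 -1 35 0.1 [0.486 0.287 0.217] [ 0.734  0.222  1.696 -0.639  1.694 -2.487]
45 -1 35 0 [0.497 0.217 0.147] [ 0.639  0.214  1.836 -0.677  1.537 -2.476]
45 -1 15 0 [0.506 0.161 0.173] [ 0.555  0.124  1.889 -0.711  1.517 -2.557]
front [ 0.952  0.031  1.729 -0.56   1.943 -2.4  ] [ 1.013  0.164  1.586 -0.53   1.983 -2.35 ]
```

Run:
```python
from h import *
gripper_to(0.0)
a=np.radians(45);R=tool(a)
move_pose([.34,.33,.32],R)
movel(tcp(np.radians(35),a,.1),vel=.12)
movel(tcp(np.radians(35),a,.025),vel=.08)
s=get_state();print(s["t"],s["eef_pos"],s["wrist_force"])
p,_=snapshot("side");q,_=snapshot("top")
A=cv2.resize(p[180:380,240:440],(400,400));B=cv2.resize(q[180:380,200:400],(400,400))
cv2.imwrite("pics/pre.png",np.hstack([A,B])[...,::-1])
```

```text
5.4333 [0.49458809 0.23450856 0.16471607] [-0.74561579 -0.04854199 -0.20977709]
```

View pics/pre.png

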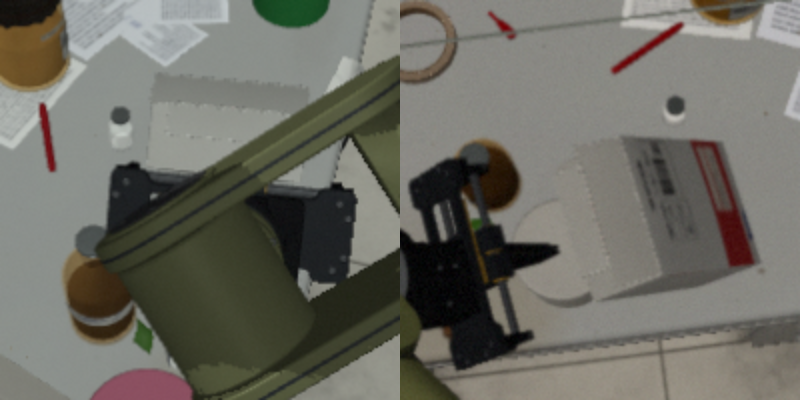

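```bash
sed -i 's/foot=np.array(\[.527,.103,0\])-.012\*u/foot=np.array([.527,.103,0])-.020*u/' h.py
python3 - <<'E'
from h import *
a=np.radians(45);r=.182
np.set_printoptions(precision=3,suppress=True)
movel(tcp(np.radians(35),a,.025,r),vel=.05)
f0=get_state()["wrist_force"]
movel(tcp(np.radians(35),a,0,r),vel=.04,force_limit=4)
s=get_state();print(s["eef_pos"],s["wrist_force"]-f0)
for th in range(33,26,-2):
    st=movel(tcp(np.radians(th),a,0,r),vel=.03,force_limit=5)
    s=get_state();print(th,st,s["t"],s["eef_pos"],s["wrist_force"]-f0)
    if st: break
p,d=snapshot("side");q,e=snapshot("top")
np.save("top1.npy",pts("top",e))
A=cv2.resize(p[180:380,240:440],(400,400));B=cv2.resize(q[180:380,200:400],(400,400))
cv2.imwrite("pics/mid.png",np.hstack([A,B])[...,::-1])
E
```

```text
[0.489 0.218 0.15 ] [ 0.63   0.44  -0.006]
33 False 6.9917 [0.49  0.213 0.154] [0.074 1.129 0.176]
31 False 7.35 [0.49  0.207 0.157] [-0.918  0.921  0.164]
29 False 7.7083 [0.491 0.202 0.16 ] [0.921 0.171 0.891]
27 False 8.0667 [0.492 0.196 0.163] [0.789 0.916 0.386]
```

View pics/mid.png

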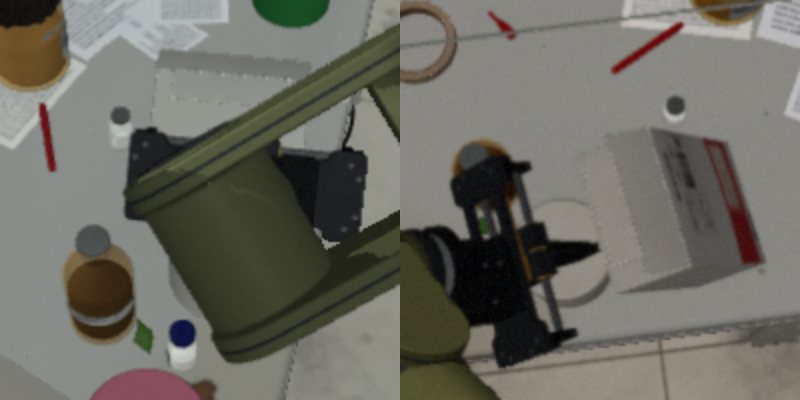

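The fingers are pushing: the flap edge has shifted right (about 565→590) while the front lower edge stays at (755,262), so the carton is rotating and not sliding. The bottle and vials are unmoved. I'll push on past the balance point.

Run:
```python
from h import *
a=np.radians(45);r=.182
for th in (25,23,21,19,17):
    st=movel(tcp(np.radians(th),a,0,r),vel=.03,force_limit=6)
    hold(.3)
    q,e=snapshot("top");P=pts("top",e).reshape(-1,3)
    # front face slope at x~.52
    m=(abs(P[:,0]-.52)<.03)&(P[:,1]>0)&(P[:,1]<.2)&(P[:,2]>.06)&(P[:,2]<.17)
    Q=P[m];print(th,st,get_state()["t"],"z>.18 max",np.nanmax(P[(P[:,0]>.46)&(P[:,0]<.57)&(P[:,1]<.13)&(P[:,1]>0)][:,2]),len(Q),"lean",np.degrees(np.arctan(np.polyfit(Q[:,2],Q[:,1],1)[0])))
    if st: break
p,d=snapshot("side")
A=cv2.resize(p[180:380,240:440],(400,400));B=cv2.resize(q[180:380,200:400],(400,400))
cv2.imwrite("pics/mid2.png",np.hstack([A,B])[...,::-1])
```

```text
25 False 8.875 z>.18 max 0.23938599267062427 501 lean -35.48276730035031
23 False 9.5833 z>.18 max 0.23949320137893337 422 lean -40.50676888995586
21 False 10.2917 z>.18 max 0.23823385606008918 414 lean -40.48594151369356
19 False 11.0 z>.18 max 0.23832243516423116 389 lean -40.540002830383514
17 False 11.7083 z>.18 max 0.2397574499593491 362 lean -40.84667303095761
```

View pics/mid2.png

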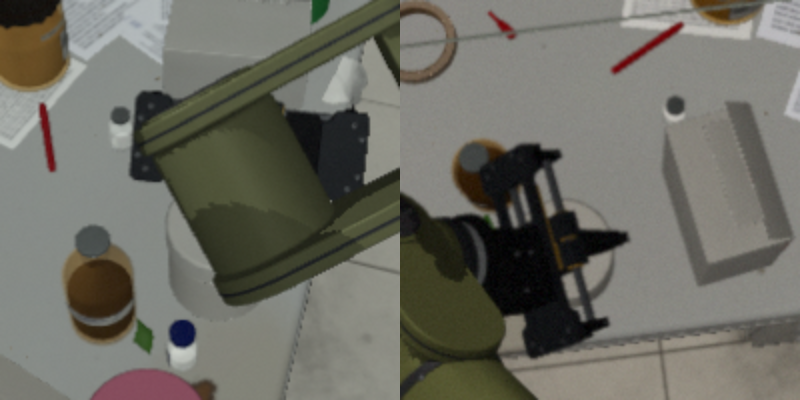

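The carton now stands upright and clear of the fingertips at (625,238). I'll back out and check where it stands.

Run:
```python
from h import *
np.set_printoptions(precision=3,suppress=True)
a=np.radians(45)
movel(tcp(np.radians(17),a,.10,.182),vel=.12)
movel([.34,.33,.32],vel=.15)
hold(.3)
p,d=snapshot("side");q,e=snapshot("top");T=pts("top",e);S=pts("side",d)
P=np.vstack([T.reshape(-1,3),S.reshape(-1,3)]);P=P[(P[:,0]>.42)&(P[:,0]<.64)&(P[:,1]>-.05)&(P[:,1]<.2)]
g=P[(P[:,2]>.03)&(P[:,2]<.17)]  # back face
v=(g-foot)@n; w=(g-foot)@u; k=abs(v)<.04
print("back face offset low/high",np.median(v[k&(g[:,2]<.09)]),np.median(v[k&(g[:,2]>.12)]),"u-range(mid +.02)",np.percentile(w[k],[1,99]))
g=P[(P[:,2]>.185)];print("rim z",np.percentile(g[:,2],[5,50,95]),g.min(0),g.max(0))
t=P[(P[:,2]>.235)]
for nm,M in(("top",T),("side",S)):
  X=M.reshape(-1,3);L=X[(abs(X[:,2]-.104)<.004)&(X[:,0]>.43)&(X[:,0]<.59)&(X[:,1]>.14)&(X[:,1]<.28)]
  print(nm,"lid",len(L),(np.percentile(L,1,axis=0)+np.percentile(L,99,axis=0))/2)
  print(get_state()["t"])
A=cv2.resize(p[130:380,240:440],(400,500));B=cv2.resize(q[180:380,200:400],(400,400))
c=np.zeros((500,800,3),np.uint8);c[:,:400]=A;c[:400,400:]=B
cv2.imwrite("pics/end.png",c[...,::-1])
```

```text
back face offset low/high -0.01050530262448977 -0.010665637218274637 u-range(mid +.02) [-0.048  0.09 ]
rim z [0.188 0.192 0.468] [ 0.463 -0.05   0.185] [0.64  0.199 0.501]
top lid 1788 [0.508 0.221 0.104]
14.55
side lid 2105 [0.508 0.22  0.104]
14.55
```

View pics/end.png

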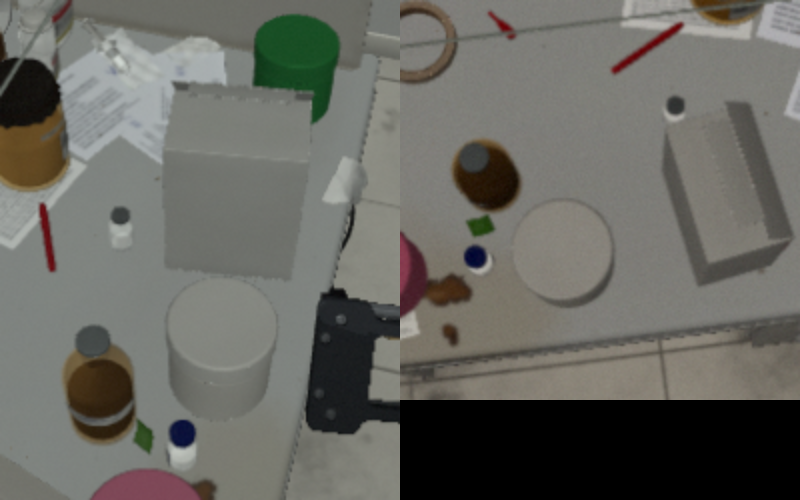

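```bash
python3 -c "
from cell import *
print(close_job())"
```

```text
the job is handed in; nothing more can be done
None
```

The job is handed in: the carton stands upright on its base, with its lower back edge about 10 mm from my estimate of where it started. The pot, bottle and vials show no visible movement in the final pictures; the interface gave no pass or fail result.

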